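Load the bench mixer and latch its guard

ROBOT

A 6-joint arm with a two-finger parallel gripper is mounted at the origin on a cart in front of the work surface, level with it; the furniture and walls round the work are solid. World frame = base frame: x ahead of the robot, y to its left, z up, the work surface at z = 0. Lengths are in m, angles in degrees, forces in N, time in s.
With the tool pointing down it reaches from about 0.4 to 0.825 m from the base axis. Payload 7 kg.
Tool frame: the origin (TCP) lies at the very end of the fingers, on their centre line; the grasp point (between the pads) lies 19 mm behind it; z points along the fingers, y is the line along which they close (so a half turn about z gives the same grasp; the last joint's range is limited). The gripper opens to 88 mm and grips with 3 to 60 N. Pads are 19 mm wide; open, the fingers measure 130 mm over their backs; the gripper's body (78 mm by 193 mm) begins 47 mm behind the grasp point.
Start: joints at [-54.311, 20.546, 0.682, 0, -70.136, -16.507], TCP at [0.222, -0.638, 0.227] pointing down, gripper open.
Joint ranges: [-176.03, 176.03], [-82.01, 121.73], [-58.28, 71.71], [-173.87, 95.51], [-174.79, -0.11], [-173.66, 173.66]. Speed limits (degrees/s): [136.94, 136.94, 172.46, 180, 180, 180].

INTERFACE

Orientations are given as [roll, pitch, yaw] about the fixed x, y, z axes, in that order (R = Rz(yaw) Ry(pitch) Rx(roll)).
In Python, from plant import r gives the robot as it stands. The module is installed in compiled form; this text tells all that it offers.
- The arm moves only by the tool jog_arm, never from a script. Its arguments are lists of equal length, an entry for each row: "travel": the shift along the tool's x, y, z each as a share of 50 cm, from -1 to 1, a list of three; "dr": the turn, a rotation vector about the tool's x, y, z each as a share of 360 degrees, from -1 to 1, a list of three; "claw": the opening, from 0 (shut) to 1 (fully open). A call has exactly 10 rows; each row is the pose to reach, as a shift and turn from the pose commanded when the call began, along the tool's axes at that moment, turning the shorter way round; what a row does not reach only later rows make up. A row lasts 1/8 s, in which the tool goes at most 62.5 mm and 10.7 degrees, less where a joint would pass 70% of its speed; a pose out of reach is approached as far as the arm can. A call with a number of a shift or a turn outside -1 to 1 is refused whole. A call with a gripper value outside its range is refused whole. The fingers move at their own pace and stop on an object; "newtons" is the grip in N (left out, the last holds). Time passes only in rows, so rows that repeat a pose let the fingers close, or fill a call up. It gives the time, the measured TCP pose, the force, the opening and the grip force at its end, in the units of the state.
- r.get_state(): the state, without advancing time (a new reading comes with each control period).
- r.capture(name): name is "scene" or "side" or "wrist"; returns a dict with "pixels" (420x560x3 uint8, red, green, blue), "range_z" (420x560 float32, m along the optical axis (not along the pixel's ray), 0 where there is no reading), "fx", "fy", "cx", "cy" (pixels), "position" and "attitude" of the camera in the world; the wrist camera has in their place "hand_eye" (4x4, takes a point from camera to tool coordinates, whose origin is the TCP and whose axes are the flange's). Camera axes: x right, y up, looking along -z (the intrinsics and any distortion apply to the point x, -y, -z); pixel columns grow to the right and rows downward; lengths in m; the calibration is good to about 2 mm. The wrist camera is an equidistant fisheye: a pixel r from the principal point sees the ray r / f radians off the axis. A picture is of the moment at which its call begins: read the wrist's pose just before it.
- r.close_job(): hands the job in; it is judged then, once.
Trained networks look in the newest picture that a camera, given by its name, has taken for a name from the list of things; names that differ only in an ending like _2 or _b are one class to them, and where a whole thing is asked for, a point or a joint stands for the part that bears it (a point fixed in the world has none). Each returns a list of dicts, best first, with "conf" (0 to 1); they miss things now and then, are a little off and sometimes report something else, mostly with a low value. They report only what shows in the picture. A call takes as long as a camera call. They do not tell look-alikes from the thing itself.
- r.boxes_of(name, camera): "extent" ([left, top, right, bottom] in pixels, round what is visible of it).
- r.regions_of(name, camera): "pixels" (420x560 bool, what is visible of it) and "extent" ([left, top, right, bottom] in pixels, round what is visible of it).
- r.tip_of(name, camera): "at" ([column, row] in pixels: a listed point, or the origin of a listed thing).
The state is a dict: "time_s": time; "joints": joint angles; "qd": joint speeds; "joint_torque": joint torques, N m; "tcp_pos": TCP position; "eef_rot": TCP orientation; "contact_force": force on the tool from outside, world axes, zero at the start; "moment": the same for the moment, N m; "gripper_width": finger opening in m; "gripper_force": force on a finger pad.
Only numpy, scipy, OpenCV 4.12 (cv2) and the standard library are available. Lean on these libraries where they do the work, as an engineer would, in place of code of your own. Each camera call takes 0.05 s, during which the arm holds its last target. There are 200 camera calls.

TASK

Stand the small screw-cap vial (the smaller of the two capped containers to the right of the mixer) upright in the cup of the bench mixer, then push the clear sliding guard shut over it until its latch catches with a click, and let go. Push gently by the feel of it: far enough that the guard stays latched, but do not ram it hard into its buffer, and leave the other things on the bench where they are.

Things in the scene. Friction and masses are not known exactly. Their poses are not given: they have to be found in the camera images.
- vial_mid (a point): centre (half-way up) of the small loose screw-cap vial with a ribbed cap: 50 mm tall, body 32 mm across up to 40 mm, cap 34 mm across above that; about 50 g. It stands upright on the bench to the robot's right; z axis along the vial, up.
- mixer: bench mixer, a low white housing fixed to the bench, 31 mm high. Origin on the bench under the cup's axis; +y is the direction in which the guard closes, x crosses it, z is up. Housing spans x -50 to +50, y -210 to +130 mm. A metal latch block (50 mm wide, top 118 mm above the bench) stands at the +y end, the open clear guard at the -y end.
- latch_middle (a point): point of the mixer (not of the block) where the latch would click with the latch block in its middle setting: the catch face, 64 mm from the cup's axis along the mixer's +y, 90 mm up. The block is set by hand in slots up to 12 mm either way of that along y, and its true place is not measured: the click comes at a guard value of about 0.118 to 0.142. Its cup side is 14 mm nearer the cup than the catch face.
- cup (a point): centre of the inner floor of the mixer's round black cup, 32 mm above the bench; bore 40 mm at the rim, rim 14 mm above this floor, outside up to 52 mm across. The vial stands in it on this floor and then passes under the guard.
- guard_handle (a point): middle of the guard's upright black handle plate, 115 mm above the bench; axes as the mixer's. Plate 60 mm wide in x, 10 mm thick in y, top 130 mm above the bench; its foot (22 mm long in y) reaches 99 mm. The guard is a clear tunnel 84 mm wide, 105 mm long, top at 95 mm, handle at its middle; a tongue stands 34 mm out of its leading (+y) edge, 84 to 96 mm up.
- guard (a joint): how far the guard has slid towards shut, m; 0 fully back. Handle y in the mixer's frame is this minus 0.1425. Slides with 1 to 2 N of friction and stays where left. Over the last 10 mm before the click a spring pawl rides up a ramp on the tongue: the push rises to about 9 N, then drops as the pawl falls behind it. Then it cannot be pulled back.
- pawl (a joint): lift of the latch's spring pawl inside the latch block, in m: 0 down (at rest, or caught behind the tongue), up to about 0.006 while the tongue's ramp passes under it.
- interlock (a joint): how far the guard's tongue presses in the rubber buffer at the back of the latch block, m; 0 untouched. Reached just as the latch clicks, resists with 3 N per mm; a latched and released guard keeps it pressed by about 1.5 mm. Pressed in more than 8 mm (a push of about 25 N after the click) the guard counts as rammed.
- rack: green tube rack, 55x150x46 mm, a loose bystander behind the mixer; origin under its middle.
- jar: white-capped small jar, 51 mm across, 75 mm tall, a loose bystander; origin under its middle.
- slides: slide box, 74x112x34 mm, a loose bystander; origin under its middle.
Not all that is in view belongs to the job. Leave any orange or red look-alike of the part that bears vial_mid alone.

How it is judged:
By the outcome, as a careful person would: the job done as asked, in the order asked, and still so for the second after the job is handed in, with the robot touching nothing.
It also fails if it takes over 61 s, if anything falls off the work surface, if the arm or the gripper's body presses on something with over 40 N, if the wrist force passes 120 N, or if a joint passes its speed limit or range.

## Working session

There is one attempt and no reset: what is moved stays moved. The work goes in short steps, Python scripts to look and compute and a tool call to move; the robot and the scene stay as the last step left them, time stands still between calls to the robot, and variables do not carry over. Pictures are saved under pics/ and viewed, at most 10 in all, crops included, and the job is handed in when it is done.

Besides the shell and the picture viewer there is one more tool, called as name(argument=value, ...) on one line, values as JSON. jog_arm: Moves the arm, as the interface text tells. Its arguments: {"type":"object","properties":{"travel":{"type":"array"},"dr":{"type":"array"},"claw":{"type":"array"},"newtons":{"type":"number"}},"required":["travel","dr","claw"]}

```bash
mkdir -p pics; cat > h.py <<'E'
import numpy as np, cv2
from scipy.spatial.transform import Rotation as R
from plant import r
def rot(a):
    a=np.array(a,float)
    if a.shape==(3,3): return a
    if a.size==4: return R.from_quat(a).as_matrix()
    return R.from_euler('xyz',a.ravel(),degrees=True).as_matrix()
def world(c,u,v,d):
    u,v,d=map(np.asarray,(u,v,d))
    p=np.stack([(u-c['cx'])/c['fx']*d,-(v-c['cy'])/c['fy']*d,-d],-1)
    return p@rot(c['attitude']).T+np.array(c['position'])
def ray(c,u,v,z):
    o=np.array(c['position']); q=world(c,u,v,1.)-o
    return o+q*(z-o[2])/q[2]
def save(c,n): cv2.imwrite('pics/'+n,c['pixels'][:,:,::-1])
E
python3 - <<'E'
from h import *
s=r.get_state(); print({k:np.round(v,3).tolist() for k,v in s.items()})
for cam in ['scene','side']:
    c=r.capture(cam); save(c,cam+'1.png')
    print(cam,c['position'],c['attitude'],[c[k] for k in('fx','fy','cx','cy')],[k for k in c])
    for n in ['vial_mid','latch_middle','cup','guard_handle','mixer','jar','rack','slides']:
        for t in r.tip_of(n,cam)[:3]:
            u,v=t['at']; iu,iv=int(np.clip(round(u),0,559)),int(np.clip(round(v),0,419))
            d=c['range_z'][iv,iu]
            print(n,np.round(t['at'],1),round(t['conf'],2),'surf',np.round(world(c,u,v,d),3))
    for t in r.boxes_of('vial_mid',cam)[:4]: print('box',t)
E
```

```text
{'time_s': 0.0, 'joints': [-54.31, 20.593, 0.636, -0.019, -70.136, -16.508], 'qd': [0.077, 0.018, -0.004, 0.046, 0.034, 0.02], 'joint_torque': [0.001, -58.272, 29.306, 6.997, 0.007, -0.0], 'tcp_pos': [0.222, -0.637, 0.226], 'eef_rot': [179.907, -0.009, -160.825], 'contact_force': [0.36, -0.217, -0.94], 'moment': [-0.066, -0.047, 0.083], 'gripper_force': 0.0, 'gripper_width': 0.087}
scene [0.01629043 0.51516568 1.02332055] [  39.54412055   -0.76989545 -127.45145994] [426.8215468225078, 426.8215468225078, 284.5846192495447, 215.57988313290448] ['pixels', 'range_z', 'fx', 'fy', 'cx', 'cy', 'position', 'attitude']
vial_mid [366.5 227.5] 0.69 surf [ 0.469 -0.148  0.048]
vial_mid [393.4 197.3] 0.65 surf [ 0.51  -0.308  0.037]
vial_mid [382.3 214.2] 0.53 surf [ 0.486 -0.236  0.029]
latch_middle [268.2 263.3] 0.64 surf [0.505 0.178 0.115]
cup [283.6 261.5] 0.86 surf [0.529 0.109 0.032]
guard_handle [324.5 224.3] 0.84 surf [ 0.512 -0.016  0.12 ]
mixer [286.8 268.4] 0.83 surf [0.5   0.12  0.043]
jar [313.3 187.9] 0.85 surf [ 0.706 -0.148  0.014]
jar [285.3 268.3] 0.59 surf [0.503 0.123 0.043]

[... 312 characters left out ...]
902638  ] [ 48.42570943   0.13817416 -15.29168258] [431.2962374094515, 431.2962374094515, 281.3166123738455, 210.01945558617712] ['pixels', 'range_z', 'fx', 'fy', 'cx', 'cy', 'position', 'attitude']
vial_mid [266.7 317.7] 0.59 surf [ 0.492 -0.261  0.045]
vial_mid [250.9 292.5] 0.56 surf [ 0.472 -0.179  0.044]
vial_mid [281.5 339.7] 0.52 surf [ 0.509 -0.328  0.049]
jar [339.9 277.6] 0.71 surf [ 0.708 -0.179  0.025]
rack [342.  246.9] 0.57 surf [ 0.744 -0.095  0.045]
slides [201.7 169.8] 0.44 surf [ 0.386 -0.485  0.651]
box {'extent': [245.6, 279.7, 256.4, 299.5], 'conf': 0.59}
box {'extent': [274.0, 332.7, 288.2, 356.2], 'conf': 0.57}
box {'extent': [263.1, 305.7, 270.4, 328.6], 'conf': 0.52}
```

```bash
python3 - <<'E'
import cv2,numpy as np
a=cv2.imread('pics/scene1.png');b=cv2.imread('pics/side1.png')
cv2.imwrite('pics/scene1b.png',cv2.resize(a[150:360,200:480],(800,600),interpolation=cv2.INTER_CUBIC))
cv2.imwrite('pics/side1b.png',cv2.resize(b[190:400,160:440],(800,600),interpolation=cv2.INTER_CUBIC))
E
```

```text
(no output)
```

View pics/scene1b.png

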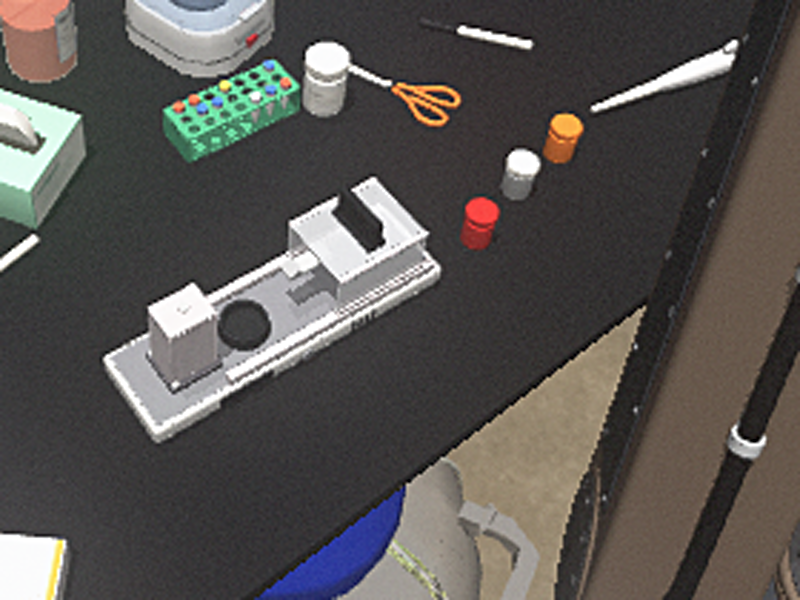

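View pics/side1b.png

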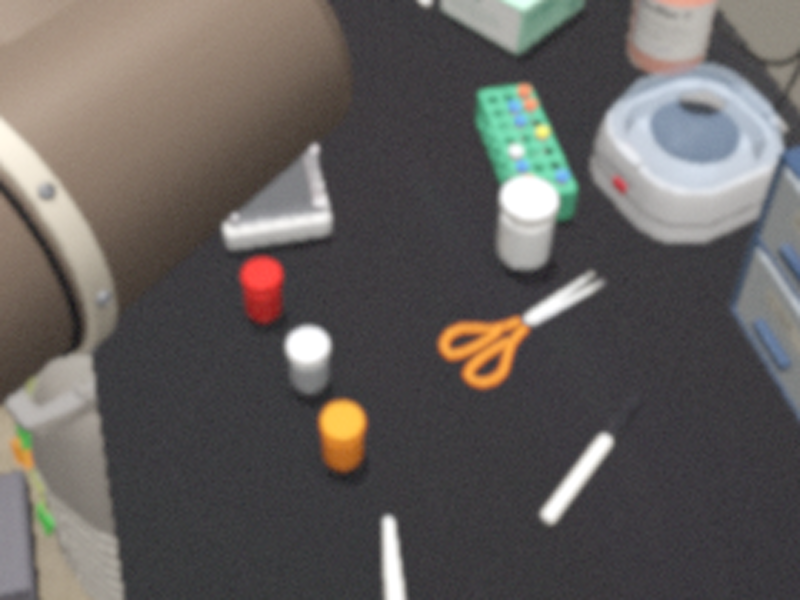

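The views show three equal vials, as crop pixels scaled back to full-image scene/side positions:
- **Red:** scene (367,228), side (251,292).
- **White or clear with ribbed white cap:** scene (382,212), side (267,318).
- **Orange:** scene (393,198), side (281,340).

The bigger white-capped jar is at scene (313,180). By the description I choose the white vial in the middle, and both crops confirm it. Next I'll get its metric position and the mixer frame.

```bash
python3 - <<'E'
from h import *
c=r.capture('scene')
for n in ['mixer']:
    m=r.regions_of(n,'scene')
    for k in m[:2]: print(n,k['conf'],k['extent'],k['pixels'].sum())
    M=m[0]['pixels']
v,u=np.nonzero(M&(c['range_z']>0)); P=world(c,u,v,c['range_z'][v,u])
H=P[(P[:,2]>.018)&(P[:,2]<.04)]
rc=cv2.minAreaRect((H[:,:2]*1000).astype(np.float32)); print('rect',rc)
for n,z in [('cup',.032),('latch_middle',.09),('guard_handle',.115)]:
    for t in r.tip_of(n,'scene')[:1]: print(n,np.round(ray(c,*t['at'],z),4))
# latch block top
B=P[(P[:,2]>.111)&(P[:,2]<.126)&(P[:,1]>.08)]
print('block',len(B),cv2.minAreaRect((B[:,:2]*1000).astype(np.float32)))
print('handle',np.round(P[(P[:,2]>.123)&(P[:,1]<.05)].mean(0),4))
b=r.capture('side')
for cam,cc in (('scene',c),('side',b)):
    for t in r.tip_of('vial_mid',cam)[:3]: print(cam,np.round(t['at']),np.round(ray(cc,*t['at'],.025),4))
    U=(375,205,390,220) if cam=='scene' else (262,304,273,330)
    V,Uu=np.mgrid[U[1]:U[3],U[0]:U[2]]; V=V.ravel();Uu=Uu.ravel()
    Q=world(cc,Uu,V,cc['range_z'][V,Uu]); Q=Q[(Q[:,2]>.044)&(Q[:,2]<.06)]
    print('captop',len(Q),np.round(np.median(Q,0),4),np.round((Q.max(0)+Q.min(0))/2,4))
E
```

```text
mixer 0.94 [235.6, 213.2, 354.7, 303.9] 4064
rect ((512.7799682617188, 73.57135009765625), (341.19561767578125, 102.45756530761719), 84.56407165527344)
cup [0.5225 0.1155 0.032 ]
latch_middle [0.5201 0.1694 0.09  ]
guard_handle [ 0.5073 -0.0076  0.115 ]
block 9 ((509.2705383300781, 157.4798583984375), (3.1006393432617188, 16.89209747314453), 71.1299819946289)
handle [ 0.5094 -0.0175  0.1289]
scene [381. 212.] [ 0.4958 -0.24    0.025 ]
scene [396. 199.] [ 0.5071 -0.3195  0.025 ]
scene [366. 230.] [ 0.4738 -0.1578  0.025 ]
captop 71 [ 0.4925 -0.2393  0.05  ] [ 0.4971 -0.2416  0.0507]
side [283. 342.] [ 0.514  -0.3204  0.025 ]
side [251. 291.] [ 0.4748 -0.1599  0.025 ]
side [272. 317.] [ 0.5071 -0.25    0.025 ]
captop 124 [ 0.4966 -0.2461  0.0482] [ 0.4967 -0.2451  0.0482]
```

jog_arm(travel=[[-0.1,0.07,0.0],[-0.2,0.145,0.02],[-0.3,0.22,0.05],[-0.4,0.29,0.08],[-0.5,0.36,0.1],[-0.6,0.435,0.12],[-0.7,0.51,0.134],[-0.778,0.565,0.134],[-0.778,0.565,0.134],[-0.778,0.565,0.134]], dr=[[0,0,-0.025],[0,0,-0.05],[0,0,-0.075],[0,0,-0.1],[0,0,-0.125],[0,0,-0.15],[0,0,-0.17],[0,0,-0.1817],[0,0,-0.1817],[0,0,-0.1817]], claw=[0.75,0.75,0.75,0.75,0.75,0.75,0.75,0.75,0.75,0.75], newtons=12)

```text
time_s: 2.65
tcp_pos: [0.4963, -0.2427, 0.1595]
eef_rot: [180.0, -0.0, -95.4]
contact_force: [-0.0, -0.1, -0.3]
gripper_width: 0.0655
gripper_force: 0.0
```

```bash
cat >> h.py <<'E'
def wray(c,s,u,v,z):
    T=np.array(c['hand_eye']); x,y=u-c['cx'],v-c['cy']; rr=np.hypot(x,y); th=rr/c['fx']
    d=np.array([np.sin(th)*x/max(rr,1e-9),-np.sin(th)*y/max(rr,1e-9),-np.cos(th)])
    Rt=rot(s['eef_rot']); o=Rt@T[:3,3]+np.array(s['tcp_pos']); w=Rt@T[:3,:3]@d
    return o+w*(z-o[2])/w[2]
E
python3 - <<'E'
from h import *
s=r.get_state(); c=r.capture('wrist'); save(c,'w1.png')
print(np.round(c['hand_eye'],3).tolist(),c['fx'],c['cx'],c['cy'])
for t in r.tip_of('vial_mid','wrist')[:3]: print(np.round(t['at']),round(t['conf'],2),np.round(wray(c,s,*t['at'],.025),4))
for t in r.regions_of('vial_mid','wrist')[:3]: print(np.round(t['extent']),round(t['conf'],2))
E
```

```text
[[0.001, 0.963, 0.271, 0.073], [1.0, -0.001, 0.0, 0.0], [0.001, 0.271, -0.963, -0.159], [0.0, 0.0, 0.0, 1.0]] 325.19226210127806 280.4927965156933 212.13615714785547
[279. 202.] 0.88 [ 0.4976 -0.2425  0.025 ]
[308. 280.] 0.77 [ 0.4756 -0.1583  0.025 ]
[259. 118.] 0.63 [ 0.5085 -0.3211  0.025 ]
[239.  99. 280. 138.] 0.8
[259. 181. 297. 228.] 0.58
[291. 254. 321. 277.] 0.55
```

View pics/w1.png

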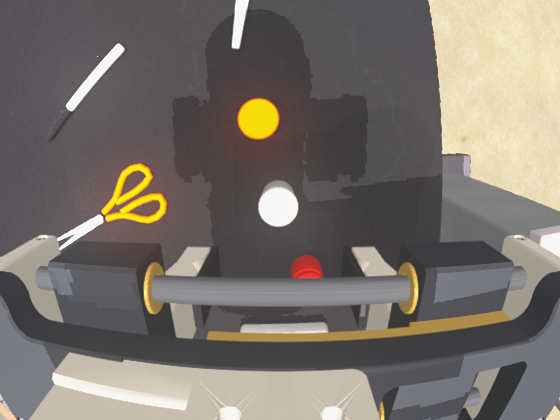

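The white vial shows at pixel (278,203), between orange (258,118) and red (307,268), and it lies under the TCP to about 1 mm. I'll descend and grip its cap.

jog_arm(travel=[[0,-0.0026,0.06],[0,-0.0026,0.13],[0,-0.0026,0.2],[0,-0.0026,0.25],[0,-0.0026,0.267],[0,-0.0026,0.267],[0,-0.0026,0.267],[0,-0.0026,0.267],[0,-0.0026,0.267],[0,-0.0026,0.267]], dr=[[0,0,0],[0,0,0],[0,0,0],[0,0,0],[0,0,0],[0,0,0],[0,0,0],[0,0,0],[0,0,0],[0,0,0]], claw=[0.75,0.75,0.75,0.75,0.75,0.75,0.3,0.3,0.3,0.3], newtons=15)

```text
time_s: 4.05
tcp_pos: [0.4979, -0.243, 0.0264]
eef_rot: [-180.0, -0.0, -95.4]
contact_force: [0.4, 0.0, 0.8]
gripper_width: 0.0329
gripper_force: 15.0
```

jog_arm(travel=[[0,0,-0.08],[0,0,-0.18],[-0.04,0,-0.28],[-0.14,0.005,-0.348],[-0.26,0.01,-0.348],[-0.38,0.015,-0.348],[-0.5,0.02,-0.348],[-0.62,0.025,-0.348],[-0.713,0.028,-0.348],[-0.713,0.028,-0.348]], dr=[[0,0,0],[0,0,0],[0,0,0],[0,0,0],[0,0,0],[0,0,0],[0,0,0],[0,0,0],[0,0,0],[0,0,0]], claw=[0.3,0.3,0.3,0.3,0.3,0.3,0.3,0.3,0.3,0.3])

```text
time_s: 5.3
tcp_pos: [0.5172, 0.1161, 0.1999]
eef_rot: [180.0, 0.0, -95.2]
contact_force: [-0.1, -0.8, -0.7]
gripper_width: 0.0328
gripper_force: 15.0
```

```bash
python3 - <<'E'
from h import *
s=r.get_state(); c=r.capture('wrist'); save(c,'w2.png')
print(np.round(s['tcp_pos'],4),s['gripper_width'],np.round(s['eef_rot'],2))
for n,z in [('cup',.032),('latch_middle',.09),('guard_handle',.115),('vial_mid',s['tcp_pos'][2])]:
  for t in r.tip_of(n,'wrist')[:1]: print(n,np.round(t['at']),round(t['conf'],2),np.round(wray(c,s,*t['at'],z),4))
for t in r.regions_of('cup','wrist')[:1]: print(np.round(t['extent']),round(t['conf'],2))
E
```

```text
[0.5172 0.1161 0.1999] 0.03278803446986187 [ 1.7999e+02  1.0000e-02 -9.5190e+01]
cup [279. 194.] 0.76 [0.5192 0.1164 0.032 ]
guard_handle [272.  42.] 0.85 [ 0.511  -0.0189  0.115 ]
vial_mid [282. 261.] 0.9 [0.5161 0.1155 0.1999]
[219.   2. 330. 258.] 0.61
```

View pics/w2.png

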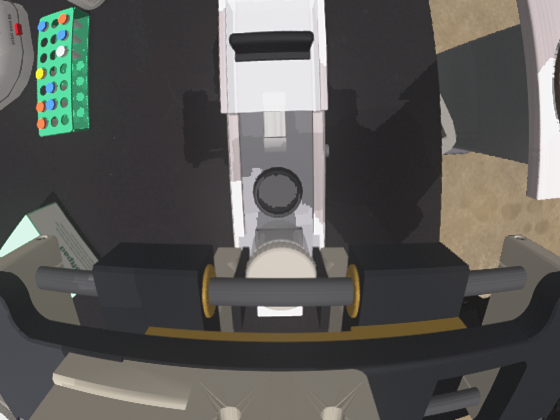

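The wrist view shows the cup ring centred at about (278,191), the handle at (271,43), and the vial held upright at (282,265). I'll refine the cup centre and mixer direction from this same picture.

```bash
python3 - <<'E'
from h import *
s=r.get_state(); c=r.capture('wrist'); g=c['pixels'].max(2)
sub=(g[155:228,243:315]<70).astype(np.uint8)
n,l,st,ce=cv2.connectedComponentsWithStats(sub); k=1+np.argmax(st[1:,4]); print(st[k],ce[k]+[243,155])
cn=max(cv2.findContours((l==k).astype(np.uint8),0,2)[0],key=len)[:,0]+[243,155]
W=np.array([wray(c,s,u,v,.046)[:2] for u,v in cn])*1000
print('ring',cv2.minEnclosingCircle(W.astype(np.float32)), cv2.fitEllipse(W.astype(np.float32)))
# handle top: dark blob
sub=(g[25:65,222:322]<60).astype(np.uint8)
n,l,st,ce=cv2.connectedComponentsWithStats(sub); k=1+np.argmax(st[1:,4]); x,y,w,h,_=st[k]; print('handle px',x+222,y+25,w,h)
for cc in (x+222,x+222+w):
    col=np.clip(cc-222+(3 if cc==x+222 else -4),0,99); rows=np.nonzero(l[:,col]==k)[0]+25
    print(cc,rows.min(),rows.max(),np.round(wray(c,s,cc,rows.min(),.130),4),np.round(wray(c,s,cc,rows.max(),.130),4),np.round(wray(c,s,cc,rows.max(),.099),4))
d=c['range_z']; print('range any',d[191,278],d[45,270])
E
```

```text
[ 11  16  49  47 653] [280.11026034 193.27718224]
ring ((519.3821411132812, 108.93234252929688), 23.949369430541992) ((519.4921264648438, 108.79039764404297), (42.799137115478516, 43.45021057128906), 143.16513061523438)
handle px 229 37 83 22
229 40 52 [ 0.5404 -0.0241  0.13  ] [ 0.5412 -0.0151  0.13  ] [ 0.5454 -0.0225  0.099 ]
312 37 55 [ 0.4824 -0.0202  0.13  ] [ 0.4838 -0.0068  0.13  ] [ 0.4803 -0.0131  0.099 ]
range any 0.33397913 0.20355219
```

```bash
python3 - <<'E'
from h import *
s=r.get_state(); c=r.capture('wrist'); print(np.round(s['tcp_pos'],4),np.round(s['eef_rot'],2))
T=np.array(c['hand_eye']); v,u=np.mgrid[0:240,200:350]; v=v.ravel();u=u.ravel()
x,y=u-c['cx'],v-c['cy']; rr=np.hypot(x,y)+1e-9; th=rr/c['fx']; D=c['range_z'][v,u]
p=np.stack([np.tan(th)*x/rr*D,-np.tan(th)*y/rr*D,-D],-1)
Rt=rot(s['eef_rot']); P=(p@T[:3,:3].T+T[:3,3])@Rt.T+np.array(s['tcp_pos']); P=P[D>0]
cu=P[(np.hypot(P[:,0]-.519,P[:,1]-.111)<.045)]
print('z hist',np.histogram(cu[:,2],bins=np.arange(.02,.06,.003)))
rim=cu[(cu[:,2]>.0425)&(cu[:,2]<.052)]; print('rim',len(rim),cv2.fitEllipse((rim[:,:2]*1000).astype(np.float32)),cv2.minEnclosingCircle((rim[:,:2]*1000).astype(np.float32)))
h=P[(P[:,2]>.122)&(P[:,2]<.14)&(P[:,1]<.02)]; print('handle',len(h),cv2.minAreaRect((h[:,:2]*1000).astype(np.float32)),h.mean(0))
gt=P[(P[:,2]>.088)&(P[:,2]<.099)&(P[:,1]<.08)]; print('guard',len(gt),gt.min(0),gt.max(0),cv2.minAreaRect((gt[:,:2]*1000).astype(np.float32)))
im=c['pixels'][150:240,220:340]; cv2.imwrite('pics/w3.png',cv2.resize(im[:,:,::-1],(800,600),interpolation=cv2.INTER_CUBIC))
E
```

```text
[0.5172 0.1122 0.2002] [-180.      0.    -95.49]
z hist (array([   0,    0,    0, 1200, 2727,  126,  193,  568,  313,  263,    0,
          0,    0]), array([0.02 , 0.023, 0.026, 0.029, 0.032, 0.035, 0.038, 0.041, 0.044,
       0.047, 0.05 , 0.053, 0.056, 0.059]))
rim 680 ((518.8921508789062, 112.21039581298828), (41.67213439941406, 71.5674057006836), 90.04952239990234) ((519.423583984375, 110.50865173339844), 44.57291030883789)
handle 1241 ((511.4408874511719, -18.669109344482422), (10.86147689819336, 59.06412124633789), 86.14176940917969) [ 0.51170766 -0.01779209  0.12988563]
guard 11022 [ 0.46620367 -0.07104758  0.08801212] [0.55740374 0.0668592  0.09899104] ((513.09912109375, -0.935150146484375), (135.6626739501953, 86.68267059326172), 86.17448425292969)
```

View pics/w3.png

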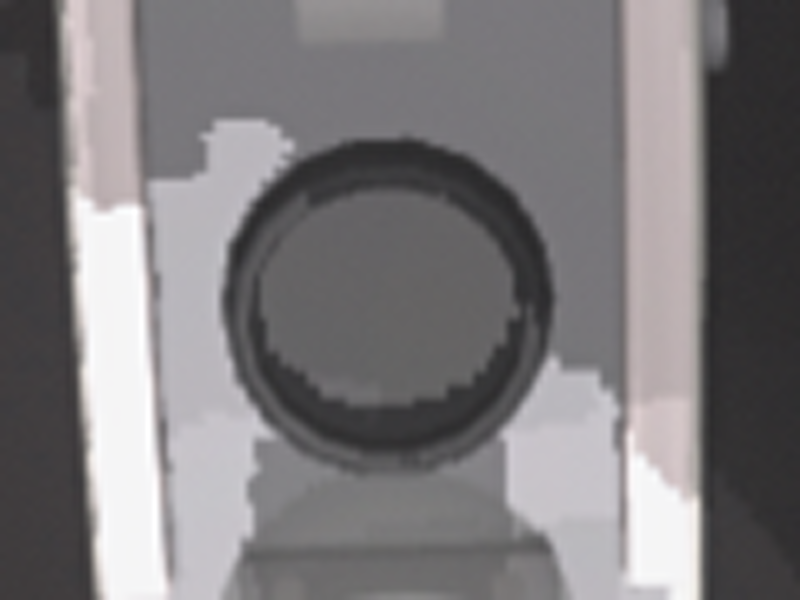

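```bash
python3 - <<'E'
from h import *
s=r.get_state(); c=r.capture('wrist'); print(np.round(s['tcp_pos'],4),np.round(s['eef_rot'],2))
for n,u,v,z in [('outer',278.1,195.8,.046),('inner',278.4,196.2,.046),('outL',253.3,195.8,.046),('outR',302.9,195.8,.046),('top',278.1,170.7,.046),('bot',278.1,220.9,.046),('floorL',259.3,194,.032),('floorR',298,194,.032),('ftop',278,178.5,.032),('fbot',278,210.8,.046)]:
    print(n,np.round(wray(c,s,u,v,z),4))
T=np.array(c['hand_eye']); v,u=np.mgrid[150:235,230:330]; v=v.ravel();u=u.ravel()
x,y=u-c['cx'],v-c['cy']; rr=np.hypot(x,y)+1e-9; th=rr/c['fx']; D=c['range_z'][v,u]
p=np.stack([np.tan(th)*x/rr*D,-np.tan(th)*y/rr*D,-D],-1)
P=(p@T[:3,:3].T+T[:3,3])@rot(s['eef_rot']).T+np.array(s['tcp_pos'])
k=(P[:,2]>.0425)&(P[:,2]<.06)&(np.hypot(P[:,0]-.5185,P[:,1]-.111)<.031); Q=P[k]
A=np.c_[2*Q[:,:2],np.ones(len(Q))]; z=np.linalg.lstsq(A,(Q[:,:2]**2).sum(1),rcond=None)[0]
print('circle',len(Q),z[:2],np.sqrt(z[2]+z[0]**2+z[1]**2),Q[:,:2].min(0),Q[:,:2].max(0))
E
```

```text
[0.5173 0.1123 0.2002] [-180.      0.    -95.49]
outer [0.5195 0.1109 0.046 ]
inner [0.5192 0.1113 0.046 ]
outL [0.5439 0.1085 0.046 ]
outR [0.4951 0.1131 0.046 ]
top [0.5171 0.0859 0.046 ]
bot [0.522  0.1367 0.046 ]
floorL [0.539  0.1103 0.032 ]
floorR [0.4993 0.114  0.032 ]
ftop [0.5183 0.096  0.032 ]
fbot [0.5211 0.1262 0.046 ]
circle 603 [0.52009111 0.11233092] 0.022105296675735953 [0.49596986 0.08810971] [0.54394542 0.13605744]
```

jog_arm(travel=[[0,-0.0035,0.06],[0,-0.0035,0.13],[0,-0.0035,0.19],[0,-0.0035,0.23],[0,-0.0035,0.245],[0,-0.0035,0.251],[0,-0.0035,0.256],[0,-0.0035,0.26],[0,-0.0035,0.262],[0,-0.0035,0.262]], dr=[[0,0,0],[0,0,0],[0,0,0],[0,0,0],[0,0,0],[0,0,0],[0,0,0],[0,0,0],[0,0,0],[0,0,0]], claw=[0.3,0.3,0.3,0.3,0.3,0.3,0.3,0.3,0.3,0.3])

```text
time_s: 7.0
tcp_pos: [0.5191, 0.1131, 0.0692]
eef_rot: [-180.0, 0.0, -95.4]
contact_force: [-0.0, 0.0, -1.1]
gripper_width: 0.0328
gripper_force: 15.0
```

jog_arm(travel=[[0.001,0,0.004],[0.002,0,0.008],[0.002,0,0.011],[0.002,0,0.014],[0.002,0,0.017],[0.002,0,0.0195],[0.002,0,0.0195],[0.002,0,0.0195],[0.002,0,0.0195],[0.002,0,0.0195]], dr=[[0,0,0],[0,0,0],[0,0,0],[0,0,0],[0,0,0],[0,0,0],[0,0,0],[0,0,0],[0,0,0],[0,0,0]], claw=[0.3,0.3,0.3,0.3,0.3,0.3,0.3,0.3,0.3,0.3])

```text
time_s: 8.25
tcp_pos: [0.5189, 0.1121, 0.0593]
eef_rot: [-180.0, 0.0, -95.4]
contact_force: [-0.4, 0.1, -0.6]
gripper_width: 0.0331
gripper_force: 15.0
```

jog_arm(travel=[[0,0,0],[0,0,0],[0,0,0],[0,0,0],[0,0,-0.01],[0,0,-0.04],[0,0,-0.1],[0,0,-0.18],[0,0,-0.26],[0,0,-0.28]], dr=[[0,0,0],[0,0,0],[0,0,0],[0,0,0],[0,0,0],[0,0,0],[0,0,0],[0,0,0],[0,0,0],[0,0,0]], claw=[0.6,0.6,0.6,0.6,0.6,0.6,0.6,0.6,0.6,0.6])

```text
time_s: 9.5
tcp_pos: [0.5204, 0.1127, 0.2035]
eef_rot: [-179.7, 0.2, -95.4]
contact_force: [0.0, -0.2, 0.1]
gripper_width: 0.0526
gripper_force: 0.0
```

```bash
cat >> h.py <<'E'
def wcloud(c,s):
    T=np.array(c['hand_eye']); v,u=np.mgrid[0:420,0:560]; v=v.ravel();u=u.ravel()
    x,y=u-c['cx'],v-c['cy']; rr=np.hypot(x,y)+1e-9; th=rr/c['fx']; D=c['range_z'][v,u]
    k=(D>0)&(th<1.2); t=np.tan(th[k]); p=np.stack([t*x[k]/rr[k]*D[k],-t*y[k]/rr[k]*D[k],-D[k]],-1)
    return (p@T[:3,:3].T+T[:3,3])@rot(s['eef_rot']).T+np.array(s['tcp_pos'])
E
python3 - <<'E'
from h import *
r.capture('scene'); s=r.get_state(); c=r.capture('wrist'); print(np.round(s['tcp_pos'],4))
P=wcloud(c,s)
k=(np.hypot(P[:,0]-.519,P[:,1]-.112)<.024)&(P[:,2]>.07)&(P[:,2]<.09); Q=P[k]; print('captop',len(Q),np.median(Q[:,2]),cv2.minEnclosingCircle((Q[:,:2]*1000).astype(np.float32)))
for a,b in ((.072,.088),(.112,.123)):
    B=P[(P[:,2]>a)&(P[:,2]<b)&(P[:,1]>.14)&(P[:,1]<.24)&(abs(P[:,0]-.522)<.03)]; print('block',len(B),len(B) and (B.min(0),B.max(0)))
cv2.imwrite('pics/w4.png',c['pixels'][:,:,::-1])
E
```

```text
[0.5202 0.1126 0.2032]
captop 1157 0.08294210658057657 ((519.31884765625, 111.1636962890625), 17.390480041503906)
block 99 (array([0.50327609, 0.15311883, 0.07203848]), array([0.54221992, 0.17510752, 0.08766328]))
block 1076 (array([0.50326477, 0.15347776, 0.1120819 ]), array([0.54457953, 0.20605668, 0.12139117]))
```

View pics/w4.png

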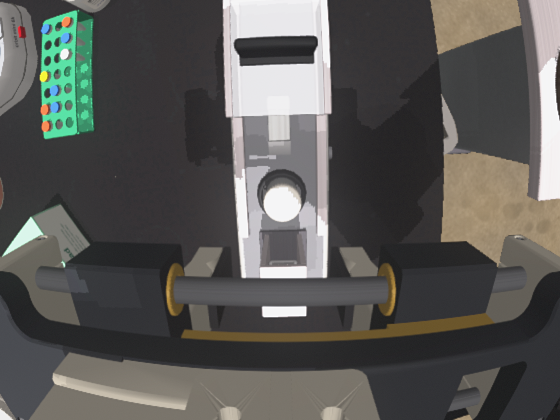

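The picture shows the vial upright in the cup at (282,200). Its cap top is at 83 mm and is centred on the cup. The block's cup side is about 43 mm from the cup axis, so I expect the click at a guard value near 0.123. Next I'll go behind the handle with closed fingers.

jog_arm(travel=[[0.08,-0.002,0],[0.18,-0.005,0],[0.28,-0.008,0],[0.3446,-0.0105,0.0],[0.3446,-0.0105,0.02],[0.3446,-0.0105,0.08],[0.3446,-0.0105,0.14],[0.3446,-0.0105,0.182],[0.3446,-0.0105,0.182],[0.3446,-0.0105,0.182]], dr=[[0,0,0],[0,0,0],[0,0,0],[0,0,0],[0,0,0],[0,0,0],[0,0,0],[0,0,0],[0,0,0],[0,0,0]], claw=[0,0,0,0,0,0,0,0,0,0])

```text
time_s: 10.85
tcp_pos: [0.5082, -0.0596, 0.1086]
eef_rot: [180.0, -0.0, -95.4]
contact_force: [0.1, 0.4, 0.4]
gripper_width: 0.0007
gripper_force: 0.0
```

jog_arm(travel=[[-0.02,0.0005,0],[-0.035,0.0008,0],[-0.05,0.0012,0],[-0.07,0.0017,0],[-0.09,0.0022,0],[-0.11,0.0027,0],[-0.13,0.0032,0],[-0.15,0.0036,0],[-0.17,0.0041,0],[-0.18,0.0044,0]], dr=[[0,0,0],[0,0,0],[0,0,0],[0,0,0],[0,0,0],[0,0,0],[0,0,0],[0,0,0],[0,0,0],[0,0,0]], claw=[0,0,0,0,0,0,0,0,0,0])

```text
time_s: 12.1
tcp_pos: [0.5141, 0.0305, 0.1082]
eef_rot: [180.0, -0.0, -95.4]
contact_force: [-0.5, -1.9, 1.6]
gripper_width: 0.0002
gripper_force: 0.8
```

```bash
python3 - <<'E'
from h import *
s=r.get_state(); c=r.capture('wrist'); c2=r.capture('scene'); print(np.round(s['tcp_pos'],4),np.round(s['contact_force'],2))
a=cv2.resize(c2['pixels'][200:310,220:370],(560,411),interpolation=cv2.INTER_CUBIC)
cv2.imwrite('pics/s5.png',a[:,:,::-1])
for n,z in [('guard_handle',.115),('cup',.032),('vial_mid',.057)]:
  for t in r.tip_of(n,'scene')[:1]: print(n,np.round(t['at']),round(t['conf'],2),np.round(ray(c2,*t['at'],z),4))
E
```

```text
[0.5141 0.0305 0.1082] [-0.49 -1.92  1.65]
guard_handle [308. 237.] 0.89 [0.5087 0.043  0.115 ]
cup [284. 264.] 0.82 [0.5236 0.1132 0.032 ]
vial_mid [367. 228.] 0.75 [ 0.4615 -0.1409  0.057 ]
```

View pics/s5.png

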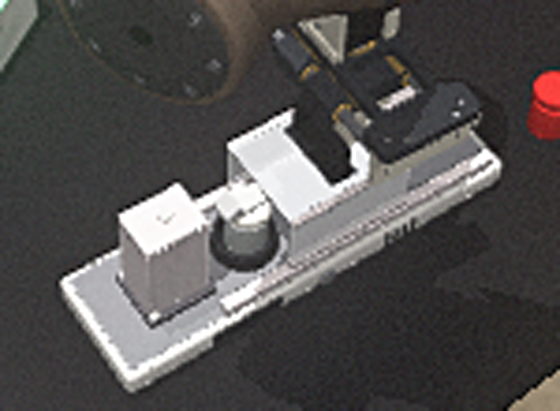

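jog_arm(travel=[[-0.007,0.0002,0],[-0.014,0.0003,0],[-0.021,0.0005,0],[-0.028,0.0007,0],[-0.035,0.0009,0],[-0.042,0.001,0],[-0.048,0.0012,0],[-0.053,0.0013,0],[-0.056,0.0014,0],[-0.056,0.0014,0]], dr=[[0,0,0],[0,0,0],[0,0,0],[0,0,0],[0,0,0],[0,0,0],[0,0,0],[0,0,0],[0,0,0],[0,0,0]], claw=[0,0,0,0,0,0,0,0,0,0])

```text
time_s: 13.6
tcp_pos: [0.5163, 0.058, 0.1084]
eef_rot: [-180.0, 0.0, -95.4]
contact_force: [-0.7, -0.0, -0.0]
gripper_width: 0.0002
gripper_force: 0.3
```

jog_arm(travel=[[-0.001,0,0],[-0.002,0,0],[-0.003,0,0],[-0.004,0,0],[-0.005,0,0],[-0.006,0,0],[-0.007,0,0],[-0.008,0,0],[-0.009,0,0],[-0.01,0,0]], dr=[[0,0,0],[0,0,0],[0,0,0],[0,0,0],[0,0,0],[0,0,0],[0,0,0],[0,0,0],[0,0,0],[0,0,0]], claw=[0,0,0,0,0,0,0,0,0,0])

```text
time_s: 14.85
tcp_pos: [0.5166, 0.0628, 0.1083]
eef_rot: [180.0, -0.0, -95.4]
contact_force: [-1.0, -1.6, 0.3]
gripper_width: 0.0008
gripper_force: 0.8
```

jog_arm(travel=[[-0.001,0,0],[-0.002,0,0],[-0.003,0,0],[-0.004,0,0],[-0.005,0,0],[-0.006,0,0],[-0.007,0,0],[-0.008,0,0],[-0.008,0,0],[-0.008,0,0]], dr=[[0,0,0],[0,0,0],[0,0,0],[0,0,0],[0,0,0],[0,0,0],[0,0,0],[0,0,0],[0,0,0],[0,0,0]], claw=[0,0,0,0,0,0,0,0,0,0])

```text
time_s: 16.1
tcp_pos: [0.5168, 0.0656, 0.1083]
eef_rot: [180.0, -0.1, -95.4]
contact_force: [0.7, -8.1, 1.3]
gripper_width: 0.0004
gripper_force: 4.2
```

jog_arm(travel=[[-0.001,0,0],[-0.002,0,0],[-0.003,0,0],[-0.003,0,0],[-0.003,0,0],[-0.003,0,0],[-0.003,0,0],[-0.003,0,0],[-0.003,0,0],[-0.003,0,0]], dr=[[0,0,0],[0,0,0],[0,0,0],[0,0,0],[0,0,0],[0,0,0],[0,0,0],[0,0,0],[0,0,0],[0,0,0]], claw=[0,0,0,0,0,0,0,0,0,0])

```text
time_s: 17.35
tcp_pos: [0.5168, 0.067, 0.1083]
eef_rot: [180.0, -0.1, -95.4]
contact_force: [1.4, -8.4, 1.4]
gripper_width: 0.0
gripper_force: 4.4
```

jog_arm(travel=[[-0.001,0,0],[-0.002,0,0],[-0.003,0,0],[-0.004,0,0],[-0.004,0,0],[-0.004,0,0],[-0.004,0,0],[-0.004,0,0],[-0.004,0,0],[-0.004,0,0]], dr=[[0,0,0],[0,0,0],[0,0,0],[0,0,0],[0,0,0],[0,0,0],[0,0,0],[0,0,0],[0,0,0],[0,0,0]], claw=[0,0,0,0,0,0,0,0,0,0])

```text
time_s: 18.6
tcp_pos: [0.5169, 0.0689, 0.1083]
eef_rot: [179.9, -0.1, -95.4]
contact_force: [-0.2, -8.9, 2.2]
gripper_width: 0.0005
gripper_force: 4.5
```

jog_arm(travel=[[-0.001,0,0],[-0.002,0,0],[-0.003,0,0],[-0.004,0,0],[-0.004,0,0],[-0.004,0,0],[-0.004,0,0],[-0.004,0,0],[-0.004,0,0],[-0.004,0,0]], dr=[[0,0,0],[0,0,0],[0,0,0],[0,0,0],[0,0,0],[0,0,0],[0,0,0],[0,0,0],[0,0,0],[0,0,0]], claw=[0,0,0,0,0,0,0,0,0,0])

```text
time_s: 19.85
tcp_pos: [0.5171, 0.0709, 0.1083]
eef_rot: [179.9, -0.1, -95.4]
contact_force: [0.8, -8.4, 2.5]
gripper_width: 0.0006
gripper_force: 4.3
```

jog_arm(travel=[[-0.001,0,0],[-0.002,0,0],[-0.003,0,0],[-0.004,0,0],[-0.004,0,0],[-0.004,0,0],[-0.004,0,0],[-0.004,0,0],[-0.004,0,0],[-0.004,0,0]], dr=[[0,0,0],[0,0,0],[0,0,0],[0,0,0],[0,0,0],[0,0,0],[0,0,0],[0,0,0],[0,0,0],[0,0,0]], claw=[0,0,0,0,0,0,0,0,0,0])

```text
time_s: 21.1
tcp_pos: [0.5177, 0.0742, 0.1083]
eef_rot: [-180.0, 0.0, -95.4]
contact_force: [-0.3, -0.5, -0.3]
gripper_width: 0.0007
gripper_force: 0.0
```

The force dropped from 8.4 to 0.5 N while the tool jumped forward, which looks like the click. I'll confirm it with a gentle press into the buffer.

jog_arm(travel=[[-0.001,0,0],[-0.002,0,0],[-0.003,0,0],[-0.004,0,0],[-0.004,0,0],[-0.004,0,0],[-0.004,0,0],[-0.004,0,0],[-0.004,0,0],[-0.004,0,0]], dr=[[0,0,0],[0,0,0],[0,0,0],[0,0,0],[0,0,0],[0,0,0],[0,0,0],[0,0,0],[0,0,0],[0,0,0]], claw=[0,0,0,0,0,0,0,0,0,0])

```text
time_s: 22.35
tcp_pos: [0.5178, 0.0756, 0.1083]
eef_rot: [180.0, -0.1, -95.4]
contact_force: [1.4, -4.7, 0.7]
gripper_width: 0.0006
gripper_force: 2.4
```

jog_arm(travel=[[-0.001,0,0],[-0.002,0,0],[-0.003,0,0],[-0.004,0,0],[-0.004,0,0],[-0.004,0,0],[-0.004,0,0],[-0.004,0,0],[-0.004,0,0],[-0.004,0,0]], dr=[[0,0,0],[0,0,0],[0,0,0],[0,0,0],[0,0,0],[0,0,0],[0,0,0],[0,0,0],[0,0,0],[0,0,0]], claw=[0,0,0,0,0,0,0,0,0,0])

```text
time_s: 23.6
tcp_pos: [0.5178, 0.0768, 0.1083]
eef_rot: [180.0, -0.1, -95.4]
contact_force: [1.5, -9.2, 1.0]
gripper_width: 0.0004
gripper_force: 4.2
```

The push now rises at about 3 N/mm, which is the buffer at roughly 3 mm, so the guard is latched. I'll back off and retract.

jog_arm(travel=[[0.006,0,0],[0.02,0,0],[0.04,0,0],[0.06,0,0],[0.08,0,-0.02],[0.08,0,-0.1],[0.08,0,-0.2],[0.08,0,-0.28],[0.08,0,-0.28],[0.08,0,-0.28]], dr=[[0,0,0],[0,0,0],[0,0,0],[0,0,0],[0,0,0],[0,0,0],[0,0,0],[0,0,0],[0,0,0],[0,0,0]], claw=[0,0,0,0,0,0,0,0,0,0])

```text
time_s: 24.85
tcp_pos: [0.5139, 0.038, 0.2484]
eef_rot: [-180.0, 0.0, -95.4]
contact_force: [-0.4, -0.6, -1.3]
gripper_width: 0.0005
gripper_force: 0.0
```

```bash
python3 - <<'E'
from h import *
c2=r.capture('scene')
for k in range(3):
    s=r.get_state(); c=r.capture('wrist')
print(np.round(s['tcp_pos'],4),np.round(s['contact_force'],1),s['time_s'])
P=wcloud(c,s); h=P[(P[:,2]>.122)&(P[:,2]<.138)&(P[:,1]<.14)&(P[:,1]>.06)&(abs(P[:,0]-.517)<.04)]
print('handle',len(h),len(h)>5 and cv2.minAreaRect((h[:,:2]*1000).astype(np.float32)))
for t in r.tip_of('guard_handle','scene')[:1]: print(np.round(ray(c2,*t['at'],.115),4))
a=cv2.resize(c2['pixels'][150:310,180:400],(400,291)); b=cv2.resize(c['pixels'],(400,291))
cv2.imwrite('pics/f.png',np.hstack([a,b])[:,:,::-1])
E
```

```text
[0.5137 0.0381 0.2473] [ 0.1  0.1 -0.2] 25.0
handle 25 ((518.4497680664062, 91.60982513427734), (10.001355171203613, 0.9441320300102234), 84.63504028320312)
[0.5193 0.0947 0.115 ]
```

View pics/f.png

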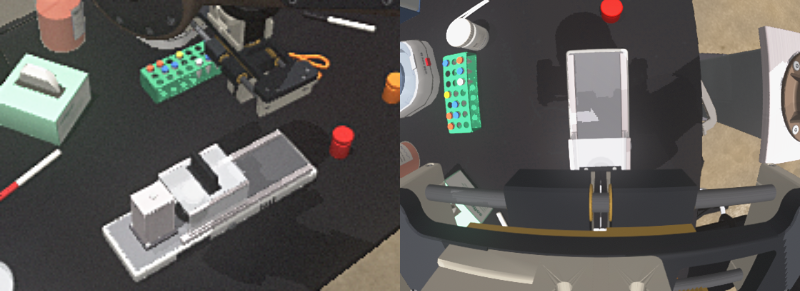

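The picture shows the guard shut with its tongue inside the block (left pane, around (200,180)). The vial is faintly visible under the clear top, and the bystanders are where they were. The robot is clear, so I'm handing in.

```bash
python3 -c "
from plant import r
print(r.close_job())"
```

```text
the job is handed in; nothing more can be done
None
```

The vial stands upright in the mixer cup and the guard is shut: the push fell from 8.4 N to 0.5 N at the click, then a gentle 9 N press met the buffer; the robot is clear, and the job was handed in at about 25 s with no verdict shown.

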